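# Turn over the reversible repair plate and reseat it on its offset pins

## Robot

A 7-joint arm with a two-finger parallel gripper is mounted at the origin on a cart in front of the work surface, level with it; the furniture and walls round the work are solid. World frame = base frame: x ahead of the robot, y to its left, z up, the work surface at z = 0. Lengths are in m, angles in rad, forces in N, time in s.
With the tool pointing down it reaches from about 0.4 to 0.875 m from the base axis. Payload 6.5 kg.
Tool frame: the origin (TCP) lies at the very end of the fingers, on their centre line; the grasp point (between the pads) lies grasp_offset behind it (grasp_offset is the distance from the TCP to the grasp point, in m); z points along the fingers, y is the line along which they close (so a half turn about z gives the same grasp; the last joint's range is limited). The gripper opens to 88 mm and grips with 3 to 60 N. Pads are 18 mm wide; open, the fingers measure 123 mm over their backs; the gripper's body (75 mm by 187 mm) begins 45 mm behind the grasp point.
Start: joints at [-1.218, 0.536, -0.004, 1.538, 0.003, 1.067, -0.071], TCP at [0.264, 0.594, 0.239] pointing down, gripper open.
Joint ranges: [-2.7, 2.7], [-0.37, 2.16], [-1.27, 1.26], [0.24, 2.4], [-1.31, 4.45], [0.19, 1.91], [-2.76, 2.76]. Speed limits (rad/s): [2.39, 2.39, 3.14, 3.14, 3.14, 3.14, 3.14].

## Interface

Orientations are given as a unit quaternion [w, x, y, z].
In Python, from plant import * gives the robot as it stands. The module is installed in compiled form; this text tells all that it offers.
- The arm moves only by the shell command python3 -m creep 'ROWS' [OPENING] [FORCE]. ROWS is JSON, a list of rows, each a list of 6 numbers: the shift along the tool's x, y, z in units of 25 mm (1.0 is 25 mm), then the turn, a rotation vector about the tool's x, y, z in units of 8 degrees (1.0 is 8 degrees). In form: [[x, y, z, ax, ay, az], ...]. A call has 1 to 10 rows; each row shifts and turns the commanded pose from where the row before left it, along the tool's axes as they then stand; what a row does not reach is not made up. A row lasts 1/10 s, in which the tool goes at most 50 mm and 8.59 degrees, less where a joint would pass 70% of its speed; a pose out of reach is approached as far as the arm can. A call is refused whole if a number of a shift passes 1 or a number of a turn 1, either way. A call with a gripper value outside its range is refused whole. OPENING is the opening, from 0 (shut) to 1 (fully open), set as the call begins (- or left out, the last holds). The fingers move at their own pace and stop on an object; FORCE is the grip in N (left out, the last holds). Time passes only in rows, so rows that do not move let the fingers close. It gives the time, the measured TCP pose, the force, the opening and the grip force at its end, in the units of the state.
- state(): the state, without advancing time (a new reading comes with each control period).
- read_camera(name): name is "scene" or "top"; returns (picture, depth): 480x640x3 uint8, blue, green, red; 480x640 float32, m along the optical axis (not along the pixel's ray), 0 where there is no reading.
- calibration(name): a dict with "fx", "fy", "cx", "cy" (pixels), "R" (3x3) and "t" (3): a world point X has camera coordinates R X + t. Camera axes: x right, y down, z forward; pixel columns grow to the right and rows downward; lengths in m; the calibration is good to about 2 mm. A picture is of the moment at which its call begins. calibration takes no time and is no camera call.
- finish_job(): hands the job in; it is judged then, once.
The state is a dict: "time": time; "joint_positions": joint angles; "qd": joint speeds; "tau": joint torques, N m; "position": TCP position; "orientation": TCP orientation; "wrist_force": force on the tool from outside, world axes, zero at the start; "wrist_torque": the same for the moment, N m; "opening": finger opening in m; "grasp_force": force on a finger pad.
Only numpy, scipy, OpenCV 4.12 (cv2) and the standard library are available. Lean on these libraries where they do the work, as an engineer would, in place of code of your own. Each camera call takes 0.05 s, during which the arm holds its last target. There are 200 camera calls.

## Task

The reversible plate is sitting blue side up on the two pins of its repair fixture. Lift it off, turn it over and put it back gently on the same two pins with the orange side up, fully home on both ledges; stand it on end in the slotted stand to change your grip if one hold cannot turn it all the way. Let go of it at the end, and do not disturb the screw dish, the blue screwdriver or the dropper bottle.

Things in the scene. Friction and masses are not known exactly. Their poses are not given: they have to be found in the camera images.
- plate: Loose metal plate, 120 (x) by 60 (y) by 10 mm (z), 110 to 220 g; origin at its centre. +z face: blue pad; -z face: orange pad (each 50 x 44 mm, central, 3 mm proud). Two through holes, 12 mm off the centre line towards +y, at x = -44 and +44 mm. Grip it across its plain long sides, 60 mm apart. Turned over about its y axis (end over end) its holes meet the pins again; about x alone they do not.
- round_hole (a point): Centre of the plate's round hole, 10.5 mm across, mid-thickness (plate frame -44, 12, 0 mm).
- slot_hole (a point): Centre of the plate's slotted hole, 15 mm along plate x by 10.5 mm along y, mid-thickness (plate frame 44, 12, 0 mm).
- fixture: Fixed to the worktop; origin on it below the centre, z up. Dark foot 156 (x) by 44 (y) by 10 mm; two ledges, x = 30 to 60 mm either side, 44 mm wide, tops 34 mm above the worktop. The plate overhangs by 8 mm along both long sides, so fingers pass down beside it. Brass pins of 8 mm, 18 mm tall, on the ledges at x = -44 and +44, y = +12 mm; the top 6 mm tapers to 3 mm across.
- seat (a point): Where the plate's origin lies when the plate is fully home on the fixture: 39 mm above the worktop over the fixture's origin; axes as the fixture's.
- pin_a (a point): Tip of the pin at the fixture's x = -44 mm, 52 mm above the worktop.
- pin_b (a point): Tip of the pin at the fixture's x = +44 mm, 52 mm above the worktop.
- stand: Slotted stand fixed to the worktop, to hold the plate on end (a 60 mm edge down, thickness across the slot; it stands alone, leaning up to 8 degrees). Foot 80 (x) by 50 (y) by 8 mm. Slot along y, open-ended, 14 mm wide along x, between grey cheeks 50 mm long reaching 38 mm above the worktop; flared mouth above, to 49 mm. Origin on the worktop below the middle of the slot, z up.
- slot_floor (a point): Middle of the slot's floor, 8 mm above the worktop.
- screw_dish: Small dark round dish, 58 mm across, 12 mm high, loose on the worktop; bystander. Origin under its centre.
- blue_driver: Small blue precision screwdriver lying on the worktop, 115 mm long, 11 mm thick; bystander. Origin under its centre.
- dropper: Small white dropper bottle standing on the worktop, 29 mm across, 93 mm high; bystander. Origin under its centre.
Mind the look-alikes: they are no part of the job. What is shaped like the plate but purple is not meant.

How it is judged:
By the outcome, as a careful person would: the job done as asked, in the order asked, and still so for the second after the job is handed in, with the robot touching nothing.
It also fails if it takes over 72 s, if anything falls off the work surface, if the arm or the gripper's body presses on something with over 40 N, if the wrist force passes 120 N, or if a joint passes its speed limit or range.

## Working session

There is one attempt and no reset: what is moved stays moved. The work goes in short steps, Python scripts to look and compute and a shell command to move; the robot and the scene stay as the last step left them, time stands still between calls to the robot, and variables do not carry over. Pictures are saved under pics/ and viewed, at most 12 in all, crops included, and the job is handed in when it is done.

```bash
mkdir -p pics; python3 - <<'E'
from plant import *
import cv2,numpy as np
for n in("scene","top"):
    p,d=read_camera(n); cv2.imwrite(f"pics/{n}0.png",p); np.save(f"{n}0.npy",d)
    c=calibration(n); print(n,c)
s=state(); print({k:np.round(v,4) for k,v in s.items()})
try: print(grasp_offset)
except Exception as e: print(e)
E
```

```text
scene {'fx': 480.4410445538212, 'fy': 480.4410445538212, 'cx': 314.70192875999066, 'cy': 237.8763431774403, 'R': array([[ 0.63261843, -0.77440002,  0.00992627],
       [-0.4111079 , -0.34664684, -0.84310513],
       [ 0.65634155,  0.52928308, -0.53765714]]), 't': array([-0.22773131,  0.31823534,  1.03465639])}
top {'fx': 455.64333735430824, 'fy': 455.64333735430824, 'cx': 325.2760288446056, 'cy': 237.67142332917112, 'R': array([[ 0.00795823, -0.99995471, -0.00522027],
       [-0.98847984, -0.00707763, -0.15118701],
       [ 0.15114322,  0.00636331, -0.98849139]]), 't': array([0.14725226, 0.53612032, 1.62307142])}
{'time': np.float64(0.1), 'joint_positions': array([-1.2182,  0.5371, -0.0044,  1.5387,  0.0026,  1.0673, -0.0712]), 'qd': array([-0.0008, -0.0019, -0.    , -0.0028,  0.0002,  0.0001,  0.0013]), 'tau': array([ 2.00000e-03, -5.72074e+01,  9.93600e-01, -2.52228e+01,
       -5.61000e-02,  1.35000e-02,  1.00000e-04]), 'position': array([0.2642, 0.5933, 0.238 ]), 'orientation': array([-1.000e-04,  2.079e-01,  9.782e-01, -7.000e-04]), 'wrist_force': array([-0.0037,  0.8362, -0.7077]), 'wrist_torque': array([-0.0291, -0.0274,  0.0103]), 'grasp_force': np.float64(0.0), 'opening': np.float64(0.0879)}
0.0187
```

View pics/top0.png

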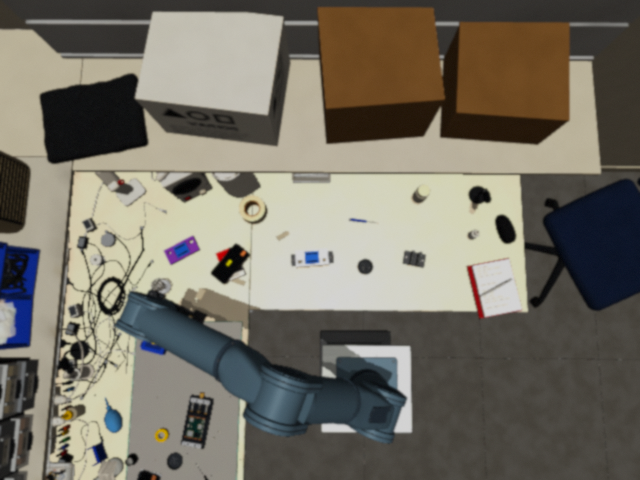

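View pics/scene0.png

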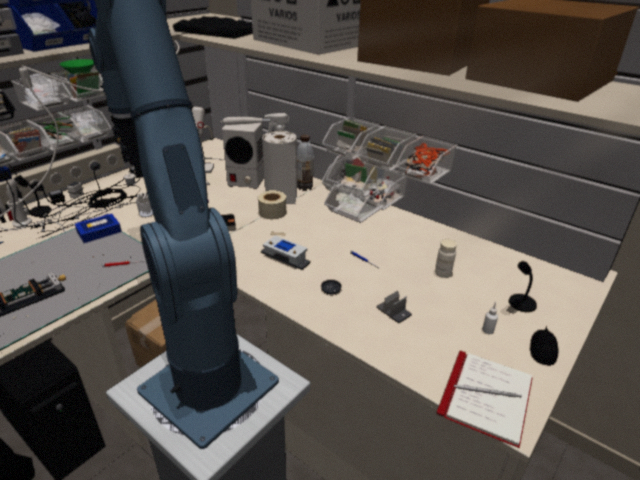

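```bash
cat > h.py <<'E'
from plant import *
import cv2,numpy as np
from scipy.spatial.transform import Rotation as Ro
def ray(n,u,v,z):
    c=calibration(n); d=c["R"].T@np.array([(u-c["cx"])/c["fx"],(v-c["cy"])/c["fy"],1]); o=-c["R"].T@c["t"]
    return o+d*(z-o[2])/d[2]
def proj(n,X):
    c=calibration(n); q=c["R"]@np.array(X)+c["t"]; return c["fx"]*q[0]/q[2]+c["cx"],c["fy"]*q[1]/q[2]+c["cy"]
def blobs(p,m,lo=5):
    k,l,st,ce=cv2.connectedComponentsWithStats(m.astype(np.uint8)); return [(st[i],ce[i],l==i) for i in range(1,k) if st[i][4]>=lo]
def crop(p,u0,v0,w,h,s,name): cv2.imwrite(name,cv2.resize(p[v0:v0+h,u0:u0+w],None,fx=s,fy=s,interpolation=cv2.INTER_CUBIC))
def hsv(p): return cv2.cvtColor(p,cv2.COLOR_BGR2HSV)
def pose():
    s=state(); q=s["orientation"]; return np.array(s["position"]),Ro.from_quat([q[1],q[2],q[3],q[0]]).as_matrix(),s
E
python3 - <<'E'
from h import *
p=cv2.imread("pics/top0.png"); s=cv2.imread("pics/scene0.png")
a=cv2.resize(p[235:285,280:440],None,fx=5,fy=5,interpolation=cv2.INTER_CUBIC)
b=cv2.resize(s[230:330,250:420],None,fx=4.7,fy=3.5,interpolation=cv2.INTER_CUBIC)
b=cv2.resize(b,(800,350)); cv2.imwrite("pics/c1.png",np.vstack([a,b]))
H=hsv(p); 
m=(abs(H[...,0].astype(int)-110)<12)&(H[...,1]>150)&(H[...,2]>60); m[:,:280]=0;m[:,440:]=0
for st,ce,l in blobs(p,m):
    if st[1]<200:continue
    r=cv2.minAreaRect(np.argwhere(l)[:,::-1].astype(np.float32)); print("blue",st,ce,r,ray("top",*ce,.047),ray("top",*ce,.006))
g=cv2.cvtColor(p,6)
m=(g<110)
for st,ce,l in blobs(p,m):
    if 190<st[1]<280 and 285<st[0]<480 and st[4]<800: print("dark",st,ce,ray("top",*ce,.01),ray("top",*ce,.04))
d=np.load("top0.npy")
c=calibration("top")
# height map stand region & plate region
vv,uu=np.mgrid[0:480,0:640]
P=np.stack([(uu-c["cx"])/c["fx"]*d,(vv-c["cy"])/c["fy"]*d,d],-1)-c["t"]
W=P@c["R"]
np.save("W.npy",W)
np.set_printoptions(linewidth=220)
print((W[248:270,400:430,2]*1000).astype(int))
print((W[248:268,288:336:1,2]*1000).astype(int))
E
```

```text
blue [306 253  12  10 113] [311.34513274 257.30088496] ((311.5, 257.5), (9.0, 11.0), 90.0) [0.46192836 0.20106941 0.047     ] [0.46639231 0.20257906 0.006     ]
dark [413 192  12  11  76] [417.31578947 197.60526316] [ 0.6949689 -0.1941095  0.01     ] [ 0.68760387 -0.18811705  0.04      ]
dark [351 219  14   3  17] [356.70588235 219.94117647] [0.60772192 0.03441085 0.01      ] [0.60191839 0.03631337 0.04      ]
dark [468 233   5   6  19] [469.94736842 235.78947368] [ 0.55068297 -0.38628445  0.01      ] [ 0.54590029 -0.37685256  0.04      ]
dark [306 252  12  11 121] [311.42975207 257.0661157 ] [0.46683161 0.20212978 0.01      ] [0.46354965 0.20103056 0.04      ]
dark [329 252   4  10  29] [330.5862069  256.79310345] [0.46836944 0.13129817 0.01      ] [0.46505996 0.13146665 0.04      ]
dark [404 252  21  15 243] [413.9382716  258.57201646] [ 0.46403972 -0.17644919  0.01      ] [ 0.46080773 -0.17077281  0.04      ]
dark [292 256   3   9  20] [292.75 260.25] [0.45449821 0.27101324 0.01      ] [0.45143699 0.26868117 0.04      ]
dark [358 259  15  15 165] [364.76969697 266.27878788] [0.434
[... 7631 characters left out ...]
9    8   40   46   44   45   52   35   41   43   42   36   37   41   43   36   46   49   43   39   40   37   39   32    4   -2   -4   -4   -2    0   -4    1    0   -1    2    0   -9
     2    4   10    2    2]
 [  -1    1    1    6   -6   -1    4   -8   51   40   44   41   41   44   39   37   42    2   -2    0    0   -5   -3   -2   -4    2   -8    2    3    0   -5   -2   -8   -3    0   -2    0   -5   -1    4    0    5    0
     1   -4    0    2    1]
 [   0    5    0    2    9   -3    0    8   -2   -3   -3    0   -2    2    0   -1    7    0    2    3    5    1    2    0    2    1  -10    0   -6    0    1    1    0    0 1686   -3   -4   -2    3   -3    6   -5    6
    -7    1    0    0    6]]
```

View pics/c1.png

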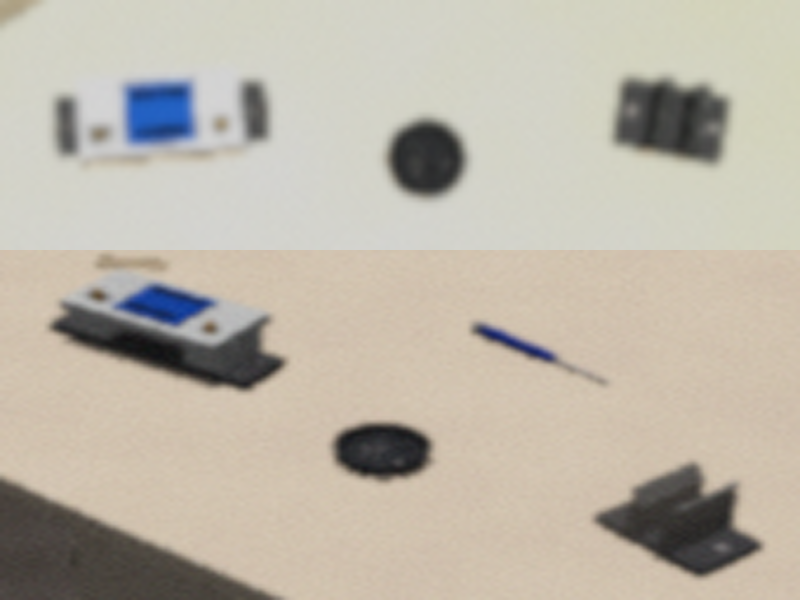

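The top view shows the plate at about (312,258), the stand at (414,258), the dish at (365,266), the driver at (363,221) and the dropper at (475,234). The plate's holes (brass spots) lie on the robot's side, at about (300,261.6) and (324,259.6).

```bash
cat >> h.py <<'E'
def plan(pt,Rt,n=None,cur=None):
    """n equal rows taking the measured pose to (pt,Rt)"""
    p,R,_=pose() if cur is None else (*cur,0)
    w=Ro.from_matrix(R.T@Rt).as_rotvec(); d=R.T@(np.array(pt)-p)
    n=n or int(max(np.ceil(abs(d).max()/.024),np.ceil(np.degrees(np.linalg.norm(w))/8)),1)
    r=Ro.from_rotvec(w/n).as_matrix(); S=sum(np.linalg.matrix_power(r,k) for k in range(n))
    s=np.linalg.solve(S,d); return n,np.round(np.r_[s/.025,np.degrees(w/n)/8],2).tolist()
def Rtool(ydeg,tau):
    """tool y at world azimuth ydeg, z down, then tilted by tau deg about tool y"""
    a=np.radians(ydeg); y=np.array([np.cos(a),np.sin(a),0]); z=np.array([0,0,-1.]); x=np.cross(y,z)
    return np.c_[x,y,z]@Ro.from_euler('y',tau,degrees=True).as_matrix()
GO=.0187
def tcp(g,R): return np.array(g)+GO*R[:,2]
E
python3 - <<'E'
from h import *
p=cv2.imread("pics/top0.png"); W=np.load("W.npy"); s=cv2.imread("pics/scene0.png")
z=cv2.medianBlur(np.where(W[...,2]>.2,0,W[...,2]).astype(np.float32),3)
def rect(m,zz):
    q=np.array([ray("top",u,v,zz)[:2] for v,u in np.argwhere(m)])
    mu=q.mean(0); e,V=np.linalg.eigh(np.cov(q.T)); a=V[:,1]
    r=cv2.minAreaRect((q*1000).astype(np.float32)); print(mu,"axis",np.degrees(np.arctan2(a[1],a[0])),"rect",r,len(q))
m=(z>.027); k=np.zeros_like(m); k[240:275,283:340]=1
for st,ce,l in blobs(p,m&k,100): print("plate"); rect(l,.044)
k=np.zeros_like(m); k[242:275,395:435]=1
for st,ce,l in blobs(p,(z>.022)&k,15): print("cheek",st); rect(l,.045)
m=(cv2.cvtColor(p,6)<120)&k
for st,ce,l in blobs(p,m,100): print("stand all"); rect(l,.01)
# blue pad both views, brass hole spots
for n,i,zz in(("top",p,.047),("scene",s,.047)):
    H=hsv(i); m=(abs(H[...,0].astype(int)-111)<12)&(H[...,1]>150)&(H[...,2]>60)
    B=(H[...,0]>3)&(H[...,0]<24)&(H[...,1]>85)&(H[...,2]<200)
    k=np.zeros_like(m); 
    if n=="top": k[245:270,292:332]=1
    else: k[230:270,258:315]=1
    for st,ce,l in blobs(i,m&k,40): print(n,"pad",st,ray(n,*ce,zz))
    for st,ce,l in blobs(i,B&k,2): print(n,"brass",st,ray(n,*ce,.046))
E
```

```text
plate
[0.46320125 0.20023451] axis 94.49130815926765 rect ((463.2032165527344, 200.08364868164062), (60.6331901550293, 119.83431243896484), 4.851926803588867) 552
cheek [410 250   5  14  45]
[ 0.46619066 -0.16311498] axis 168.13034800559862 rect ((467.40570068359375, -163.22544860839844), (11.815052032470703, 48.727630615234375), 79.42317962646484) 45
cheek [416 252   6  14  56]
[ 0.46067589 -0.18708207] axis 167.10586773376357 rect ((460.93585205078125, -186.96780395507812), (14.745116233825684, 49.386558532714844), 79.28994750976562) 56
stand all
[ 0.46411745 -0.17575401] axis 80.02086962811711 rect ((465.6846923828125, -175.67428588867188), (75.58872985839844, 51.211246490478516), 79.01689147949219) 265
top pad [306 253  12  10 113] [0.46192836 0.20106941 0.047     ]
scene pad [276 241  18  10  99] [0.45891396 0.19606122 0.047     ]
```

```bash
python3 - <<'E'
from h import *
R=Rtool(4.6,0); print(plan(tcp([.4617,.1995,.20],R),R)); print(pose()[0])
E
```

```text
Traceback (most recent call last):
  File "h.py", line 19, in plan
    n=n or int(max(np.ceil(abs(d).max()/.024),np.ceil(np.degrees(np.linalg.norm(w))/8)),1)
           ~~~^^^^^^^^^^^^^^^^^^^^^^^^^^^^^^^^^^^^^^^^^^^^^^^^^^^^^^^^^^^^^^^^^^^^^^^^^^^^
ValueError: int() base must be >= 2 and <= 36, or 0
```

```bash
sed -i 's|n=n or .*|n=n or int(np.ceil(max(abs(d).max()/.024,np.degrees(np.linalg.norm(w))/8,.5)))|' h.py; python3 - <<'E'
from h import *
R=Rtool(4.6,0); print(plan(tcp([.4617,.1995,.20],R),R)); print(pose()[0])
E
```

```text
(15, [-1.21, -0.23, 0.15, -0.0, 0.0, 0.51])
[0.26415254 0.5933315  0.23796611]
```

```bash
python3 - <<'E'
from h import *
R=Rtool(4.6,0); print(plan(tcp([.4617,.1995,.20],R),R,20))
E
```

```text
(20, [-0.91, -0.16, 0.11, -0.0, 0.0, 0.38])
```

```bash
R='[[-0.91,-0.16,0.11,0,0,0.38],[-0.91,-0.16,0.11,0,0,0.38],[-0.91,-0.16,0.11,0,0,0.38],[-0.91,-0.16,0.11,0,0,0.38],[-0.91,-0.16,0.11,0,0,0.38],[-0.91,-0.16,0.11,0,0,0.38],[-0.91,-0.16,0.11,0,0,0.38],[-0.91,-0.16,0.11,0,0,0.38],[-0.91,-0.16,0.11,0,0,0.38],[-0.91,-0.16,0.11,0,0,0.38]]'; python3 -m creep '[[-0.91,-0.16,0.11,0,0,0.38],[-0.91,-0.16,0.11,0,0,0.38],[-0.91,-0.16,0.11,0,0,0.38],[-0.91,-0.16,0.11,0,0,0.38],[-0.91,-0.16,0.11,0,0,0.38],[-0.91,-0.16,0.11,0,0,0.38],[-0.91,-0.16,0.11,0,0,0.38],[-0.91,-0.16,0.11,0,0,0.38],[-0.91,-0.16,0.11,0,0,0.38],[-0.91,-0.16,0.11,0,0,0.38]]' 1
python3 -m creep '[[-0.91,-0.16,0.11,0,0,0.38],[-0.91,-0.16,0.11,0,0,0.38],[-0.91,-0.16,0.11,0,0,0.38],[-0.91,-0.16,0.11,0,0,0.38],[-0.91,-0.16,0.11,0,0,0.38],[-0.91,-0.16,0.11,0,0,0.38],[-0.91,-0.16,0.11,0,0,0.38],[-0.91,-0.16,0.11,0,0,0.38],[-0.91,-0.16,0.11,0,0,0.38],[-0.91,-0.16,0.11,0,0,0.38]]'
python3 - <<'E'
from h import *
p,R,s=pose(); print(p,s["joint_positions"])
R=Rtool(4.6,-38); print(plan(tcp([.4617,.1995,.16],R),R))
E
```

```text
time: 1.1
position: [0.419, 0.4234, 0.211]
orientation: [-0.0, 0.459, 0.888, 0.0]
wrist_force: [0.0, 0.5, 0.1]
opening: 0.0882
grasp_force: 0.0
time: 2.1
position: [0.4653, 0.1998, 0.1835]
orientation: [0.0, 0.676, 0.737, 0.0]
wrist_force: [0.5, -0.1, -0.5]
opening: 0.0876
grasp_force: 0.0
[0.46532426 0.19981788 0.18351144] [-0.75337695  0.37817722  0.31969434  1.97883149 -0.16111083  0.80857853
 -0.25671904]
(5, [-0.01, -0.03, 0.33, 0.0, -0.95, 0.01])
```

```bash
python3 -m creep '[[0,-0.03,0.33,0,-0.95,0],[0,-0.03,0.33,0,-0.95,0],[0,-0.03,0.33,0,-0.95,0],[0,-0.03,0.33,0,-0.95,0],[0,-0.03,0.33,0,-0.95,0],[0,0,0,0,0,0]]'
python3 - <<'E'
from h import *
p,R,s=pose(); print(s["joint_positions"])
R=Rtool(4.6,-38); print(plan(tcp([.4617,.1995,.16],R),R));print(plan(tcp([.4617,.1995,.039],R),R)); print(plan(tcp([.4617,.1995,.039],R),R,cur=(tcp([.4617,.1995,.16],R),R)))
E
```

```text
time: 2.7
position: [0.4604, 0.1928, 0.1412]
orientation: [0.241, 0.635, 0.7, -0.222]
wrist_force: [-0.8, 0.8, -0.5]
opening: 0.0884
grasp_force: 0.0
[-1.15872111  0.72235506  0.49239515  1.82064378  0.23945395  1.08536668
 -0.76846626]
(1, [-0.26, 0.07, -0.0, 0.04, 0.03, 0.11])
(4, [0.68, 0.02, 0.95, 0.01, 0.01, 0.03])
(4, [0.74, 0.0, 0.95, 0.0, 0.0, 0.0])
```

```bash
python3 -m creep '[[-0.26,0.07,0,0.04,0.03,0.11],[0,0,0,0,0,0]]'
python3 - <<'E'
from h import *
R=Rtool(4.6,-38); print(plan(tcp([.4617,.1995,.16],R),R));print(plan(tcp([.4617,.1995,.039],R),R,5))
p,_=read_camera("scene"); q,_=read_camera("top")
cv2.imwrite("pics/c2.png",np.hstack([cv2.resize(p[150:300,200:360],(400,375)),cv2.resize(q[200:320,260:388],(400,375))]))
E
```

```text
time: 2.9
position: [0.4663, 0.1832, 0.1506]
orientation: [0.238, 0.647, 0.691, -0.217]
wrist_force: [0.4, -1.0, 0.5]
opening: 0.0882
grasp_force: 0.0
(1, [0.29, -0.13, 0.05, -0.0, -0.05, -0.09])
(5, [0.65, -0.03, 0.77, -0.0, -0.01, -0.02])
```

View pics/c2.png

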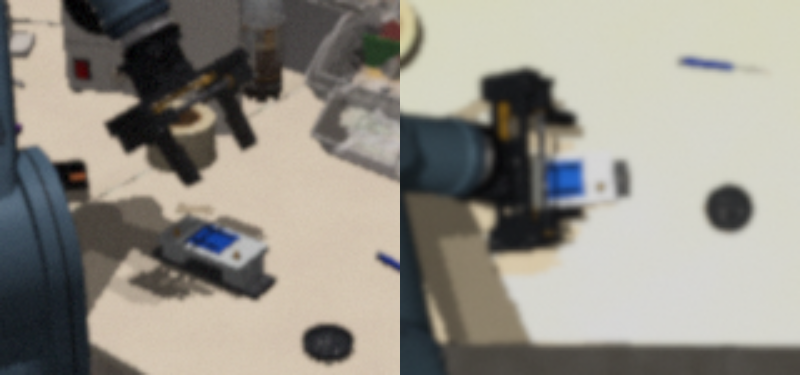

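The gripper is tilted with its body on the left and the fingers straddle the plate (top crop about (570,190)). My correction overshot because the arm lags, so I'll add settling rows.

```bash
python3 -m creep '[[0.65,-0.03,0.7,0,0,-0.02],[0.65,-0.03,0.7,0,0,-0.02],[0.65,-0.03,0.7,0,0,-0.02],[0,0,0,0,0,0],[0,0,0,0,0,0],[0,0,0,0,0,0]]'
python3 - <<'E'
from h import *
R=Rtool(4.6,-38); print(plan(tcp([.4617,.1995,.039],R),R))
E
```

```text
time: 3.6
position: [0.4633, 0.192, 0.0788]
orientation: [0.238, 0.642, 0.696, -0.218]
wrist_force: [-0.1, -0.1, 0.9]
opening: 0.088
grasp_force: 0.0
(2, [0.61, -0.02, 0.91, 0.01, -0.02, -0.0])
```

```bash
python3 -m creep '[[0.4,-0.01,0.6,0,-0.01,0],[0.4,-0.01,0.6,0,-0.01,0],[0.4,-0.01,0.6,0,-0.01,0],[0,0,0,0,0,0],[0,0,0,0,0,0],[0,0,0,0,0,0]]'
python3 -m creep '[[0,0,0,0,0,0],[0,0,0,0,0,0],[0,0,0,0,0,0],[0,0,0,0,0,0],[0,0,0,0,0,0],[0,0,0,0,0,0]]' 0.5 4
python3 - <<'E'
from h import *
R=Rtool(4.6,-38); print(plan(tcp([.4617,.1995,.039],R),R)); p,R,s=pose(); print(s["wrist_force"],s["wrist_torque"],s["opening"],s["grasp_force"],R.T@s["wrist_force"])
E
```

```text
time: 4.2
position: [0.4627, 0.1885, 0.0246]
orientation: [0.24, 0.641, 0.695, -0.22]
wrist_force: [0.3, 0.1, 0.3]
opening: 0.0881
grasp_force: 0.0
time: 4.8
position: [0.4625, 0.1883, 0.0235]
orientation: [0.24, 0.641, 0.696, -0.22]
wrist_force: [2.7, -0.1, 1.1]
opening: 0.0596
grasp_force: 4.0
(1, [-0.03, 0.0, -0.02, 0.01, -0.0, 0.01])
[ 2.68830282 -0.11589539  1.096399  ] [ 0.38899641 -0.2416827   0.26445547] 0.05958896938651526 4.001679522916675 [-0.9390098   2.67047795 -0.65521196]
```

```bash
python3 -m creep '[[0,0.04,0,0,0,0],[0,0,0,0,0,0],[0,0,0,0,0,0]]'
python3 -m creep '[[0,0,0,0,0,0],[0,0,0,0,0,0],[0,0,0,0,0,0]]' 0.5 35
python3 - <<'E'
from h import *
p,R,s=pose(); print(p,s["wrist_force"],s["wrist_torque"],s["opening"],s["grasp_force"],R.T@s["wrist_force"]); np.savez("g1.npz",p=p,R=R)
print(p-GO*R[:,2], np.degrees(np.arctan2(R[1,1],R[0,1])), R[2,1])
U=R.T@[0,0,1]; print("up in tool per 25mm",U)
E
```

```text
time: 5.1
position: [0.4625, 0.1883, 0.0234]
orientation: [0.239, 0.641, 0.695, -0.221]
wrist_force: [-1.9, 1.2, 6.4]
opening: 0.0598
grasp_force: 4.0
time: 5.4
position: [0.4626, 0.1883, 0.0234]
orientation: [0.239, 0.641, 0.695, -0.221]
wrist_force: [-1.9, 2.4, 5.2]
opening: 0.0594
grasp_force: 35.0
[0.46256634 0.18828548 0.02343842] [-1.88498677  2.43249835  5.23731012] [ 0.18292965  0.31942789 -0.22388855] 0.05935351461513755 34.99578673392534 [-1.19305193 -1.68366727 -5.71327684]
[0.46163602 0.19976361 0.03817196] 4.685082188953866 -0.0006994647990465896
up in tool per 25mm [-6.15815981e-01 -6.99464799e-04 -7.87889706e-01]
```

```bash
python3 -m creep '[[-0.12,0,-0.16,0,0,0],[-0.25,0,-0.32,0,0,0],[-0.31,0,-0.39,0,0,0],[-0.31,0,-0.39,0,0,0],[-0.62,0,-0.79,0,0,0],[-0.62,0,-0.79,0,0,0],[-0.62,0,-0.79,0,0,0],[-0.62,0,-0.79,0,0,0],[-0.62,0,-0.79,0,0,0],[0,0,0,0,0,0]]'
python3 - <<'E'
from h import *
p,R,s=pose(); print(p-GO*R[:,2],s["wrist_force"],s["opening"],s["grasp_force"])
c=(p,R)
Rt=Rtool(-11,52); print(plan(tcp([.464,-.1755,.20],Rt),Rt,20)); R1=Rtool(0,7); g=[.462,.02,.2]
print(plan(tcp(g,R1),R1,10),plan(tcp([.464,-.1755,.20],Rt),Rt,10,cur=(tcp(g,R1),R1)))
E
```

```text
time: 6.4
position: [0.4643, 0.1882, 0.1922]
orientation: [0.239, 0.642, 0.695, -0.218]
wrist_force: [0.8, -0.1, -2.9]
opening: 0.0594
grasp_force: 35.0
[0.46334501 0.19962825 0.20695951] [ 0.78964627 -0.0691299  -2.85515014] 0.0593944703659605 34.99656703323126
(20, [-0.77, 0.04, -0.06, -0.01, 0.56, 0.11])
(10, [-0.63, -0.04, 0.25, 0.02, 0.56, 0.06]) (10, [-0.65, 0.08, -0.37, -0.07, 0.56, 0.12])
```

```bash
python3 -m creep '[[-0.63,-0.04,0.25,0.02,0.56,0.06],[-0.63,-0.04,0.25,0.02,0.56,0.06],[-0.63,-0.04,0.25,0.02,0.56,0.06],[-0.63,-0.04,0.25,0.02,0.56,0.06],[-0.63,-0.04,0.25,0.02,0.56,0.06],[-0.63,-0.04,0.25,0.02,0.56,0.06],[-0.63,-0.04,0.25,0.02,0.56,0.06],[-0.63,-0.04,0.25,0.02,0.56,0.06],[-0.63,-0.04,0.25,0.02,0.56,0.06],[-0.63,-0.04,0.25,0.02,0.56,0.06]]'
python3 -m creep '[[-0.65,0.08,-0.37,-0.07,0.56,0.12],[-0.65,0.08,-0.37,-0.07,0.56,0.12],[-0.65,0.08,-0.37,-0.07,0.56,0.12],[-0.65,0.08,-0.37,-0.07,0.56,0.12],[-0.65,0.08,-0.37,-0.07,0.56,0.12],[-0.65,0.08,-0.37,-0.07,0.56,0.12],[-0.65,0.08,-0.37,-0.07,0.56,0.12],[-0.65,0.08,-0.37,-0.07,0.56,0.12],[-0.65,0.08,-0.37,-0.07,0.56,0.12],[-0.65,0.08,-0.37,-0.07,0.56,0.12]]'
python3 -m creep '[[0,0,0,0,0,0],[0,0,0,0,0,0],[0,0,0,0,0,0]]'
python3 - <<'E'
from h import *
p,R,s=pose(); print(p-GO*R[:,2],s["wrist_force"],s["opening"],s["grasp_force"],s["joint_positions"])
Rt=Rtool(-11,52); print(plan(tcp([.464,-.1755,.16],Rt),Rt))
p,_=read_camera("scene"); q,_=read_camera("top")
cv2.imwrite("pics/c3.png",np.hstack([cv2.resize(p[200:350,320:480],(400,375)),cv2.resize(q[200:320,360:488],(400,375))]))
E
```

```text
time: 7.4
position: [0.4597, 0.022, 0.1778]
orientation: [-0.044, 0.708, 0.704, 0.042]
wrist_force: [-0.6, -0.6, -1.3]
opening: 0.0592
grasp_force: 35.0
time: 8.4
position: [0.4635, -0.1612, 0.1861]
orientation: [-0.278, 0.695, 0.571, 0.337]
wrist_force: [1.0, 0.1, -1.8]
opening: 0.0591
grasp_force: 35.0
time: 8.7
position: [0.464, -0.1589, 0.1868]
orientation: [-0.278, 0.694, 0.572, 0.336]
wrist_force: [-0.0, 0.2, -0.8]
opening: 0.059
grasp_force: 35.0
[ 0.46125407 -0.17334482  0.19839404] [-0.02914943  0.17598114 -0.75093562] 0.058952868379103775 34.99698981642723 [ 0.47895389  0.69001037  0.30741437  1.83558022 -0.91607939  1.42341531
  1.11166047]
(2, [-0.62, 0.06, 0.45, -0.0, 0.02, -0.0])
```

View pics/c3.png

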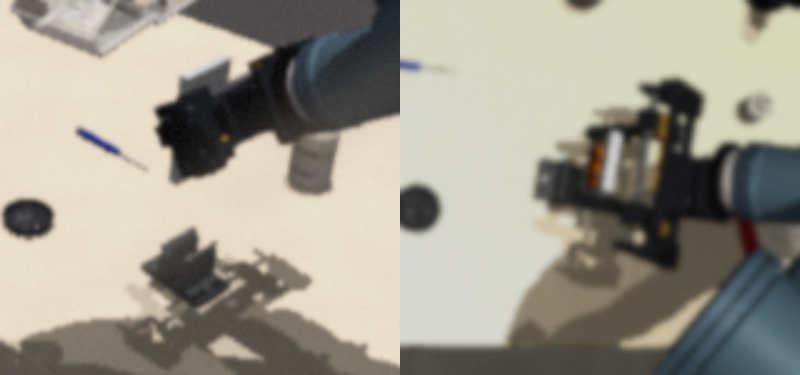

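The arm holds the plate on end above and slightly left of the stand: white top edge at about px (428,251), orange pad visible on its left side. I'll check the top edge against the pose before lowering.

```bash
python3 - <<'E'
from h import *
q,_=read_camera("top"); H=hsv(q)
m=(H[...,1]<60)&(H[...,2]>150); k=np.zeros_like(m); k[236:266,415:440]=1
for st,ce,l in blobs(q,m&k,15):
    P=np.array([ray("top",u,v,.258)[:2] for v,u in np.argwhere(l)]); r=cv2.minAreaRect((P*1000).astype(np.float32)); print("white",st,P.mean(0),r)
m=(H[...,0]<16)&(H[...,1]>150)&(H[...,2]>100)
for st,ce,l in blobs(q,m&k,8): print("orange",st,ce,ray("top",*ce,.2))
p,R,s=pose(); u=R@Ro.from_euler('y',-52,degrees=True).as_matrix(); print(np.round(u,3)) 
Rt=Rtool(-11,52); print(plan(tcp([.464,-.1757,.12],Rt),Rt,3))
E
```

```text
white [415 236  11  10  66] [ 0.49863319 -0.14526618] ((494.9462890625, -149.8900146484375), (28.786319732666016, 32.387821197509766), 0.40908849239349365)
white [425 243   6  18  67] [ 0.45990099 -0.17259884] ((460.16485595703125, -172.4838104248047), (11.310710906982422, 56.35396194458008), 79.1568374633789)
[[ 0.19   0.982 -0.001]
 [ 0.982 -0.19  -0.005]
 [-0.005  0.    -1.   ]]
(3, [-0.84, 0.04, 0.63, -0.0, 0.01, 0.0])
```

```bash
python3 -m creep '[[-0.84,0.04,0.63,0,0.01,0],[-0.84,0.04,0.63,0,0.01,0],[-0.84,0.04,0.63,0,0.01,0],[0,0,0,0,0,0],[0,0,0,0,0,0],[0,0,0,0,0,0]]'
python3 - <<'E'
from h import *
p,R,s=pose(); print(p-GO*R[:,2],s["wrist_force"],s["opening"])
Rt=Rtool(-11,52); print(plan(tcp([.464,-.1757,.12],Rt),Rt),plan(tcp([.464,-.1757,.09],Rt),Rt,4))
E
```

```text
time: 9.45
position: [0.467, -0.1626, 0.1091]
orientation: [-0.278, 0.694, 0.572, 0.338]
wrist_force: [-0.7, -0.0, -0.4]
opening: 0.0591
grasp_force: 35.0
[ 0.46418905 -0.17709545  0.12065747] [-0.66416989 -0.03942288 -0.35377155] 0.05914892882034214
(1, [0.01, -0.02, 0.06, 0.01, 0.01, 0.0]) (4, [-0.23, -0.0, 0.2, 0.0, 0.0, 0.0])
```

```bash
python3 -m creep '[[-0.23,0,0.2,0,0,0],[-0.23,0,0.2,0,0,0],[-0.23,0,0.2,0,0,0],[-0.23,0,0.2,0,0,0],[0,0,0,0,0,0],[0,0,0,0,0,0]]'
python3 - <<'E'
from h import *
p,R,s=pose(); print(p-GO*R[:,2],s["wrist_force"],s["wrist_torque"],s["opening"])
Rt=Rtool(-11,52); print(plan(tcp([.464,-.1757,.07],Rt),Rt,4))
E
```

```text
time: 10.05
position: [0.4665, -0.1609, 0.077]
orientation: [-0.279, 0.694, 0.571, 0.338]
wrist_force: [-0.7, -0.5, -1.4]
opening: 0.0591
grasp_force: 35.0
[ 0.46366775 -0.1753927   0.08847641] [-0.71975953 -0.45706575 -1.41336304] [-1.05386705  0.23281761  0.02989734] 0.05907700717135021
(4, [-0.15, 0.0, 0.11, -0.0, 0.0, -0.0])
```

```bash
python3 -m creep '[[-0.15,0,0.11,0,0,0],[-0.15,0,0.11,0,0,0],[-0.15,0,0.11,0,0,0],[-0.13,0,0.1,0,0,0],[0,0,0,0,0,0],[0,0,0,0,0,0]]'
python3 - <<'E'
from h import *
p,R,s=pose(); print(p-GO*R[:,2],s["wrist_force"],s["wrist_torque"],s["opening"])
E
```

```text
time: 10.65
position: [0.4665, -0.1613, 0.0591]
orientation: [-0.279, 0.694, 0.571, 0.338]
wrist_force: [-0.5, 0.5, -1.9]
opening: 0.0592
grasp_force: 35.0
[ 0.46367875 -0.17575379  0.07064349] [-0.51988343  0.53332317 -1.9416809 ] [-0.99783461  0.24785454  0.01173503] 0.05920252409691343
```

```bash
python3 -m creep '[[-0.05,0,0.04,0,0,0],[-0.05,0,0.04,0,0,0],[0,0,0,0,0,0],[0,0,0,0,0,0]]'
python3 - <<'E'
from h import *
p,R,s=pose(); print(p-GO*R[:,2],s["wrist_force"],s["wrist_torque"],s["opening"])
E
```

```text
time: 11.05
position: [0.4668, -0.1611, 0.0569]
orientation: [-0.279, 0.694, 0.571, 0.339]
wrist_force: [-0.7, -0.4, 5.1]
opening: 0.059
grasp_force: 35.0
[ 0.4639874  -0.17561479  0.06838033] [-0.70631496 -0.38838327  5.05422713] [0.02364111 0.32916018 0.08441193] 0.059023318928811574
```

```bash
python3 -m creep '[[0,0,0,0,0,0],[0,0,0,0,0,0],[0,0,0,0,0,0],[0,0,0,0,0,0],[0,0,0,0,0,0]]' 1 5
python3 -m creep '[[0,0,-0.4,0,0,0],[0,0,-0.8,0,0,0],[0,0,-1,0,0,0],[0,0,-1,0,0,0],[0,0,0,0,0,0],[0,0,0,0,0,0]]'
python3 - <<'E'
from h import *
p,R,s=pose(); print(p-GO*R[:,2],s["opening"],s["joint_positions"])
R1=Rtool(-11,0); g=[.464,-.19,.26]; R2=Rtool(-11,-52); g2=[.464+.02,-.176+.09,.20]
a=(tcp(g,R1),R1); print(plan(*a,10),plan(tcp(g2,R2),R2,10,cur=a))
P,_=read_camera("scene"); q,_=read_camera("top")
cv2.imwrite("pics/c4.png",np.hstack([cv2.resize(P[200:350,320:480],(400,375)),cv2.resize(q[200:320,360:488],(400,375))]))
E
```

```text
time: 11.55
position: [0.4665, -0.1613, 0.0559]
orientation: [-0.279, 0.694, 0.571, 0.338]
wrist_force: [0.2, 0.3, -0.0]
opening: 0.088
grasp_force: 0.0
time: 12.15
position: [0.4545, -0.2232, 0.1052]
orientation: [-0.279, 0.694, 0.571, 0.338]
wrist_force: [-0.2, 0.2, 0.2]
opening: 0.0882
grasp_force: 0.0
[ 0.45172478 -0.2376532   0.11674841] 0.0881871592304265 [ 0.5776843   0.88021984  0.30978596  1.72397048 -0.91243426  1.42551349
  1.22596581]
(10, [0.39, 0.01, -0.43, 0.0, -0.65, -0.0]) (10, [0.43, -0.0, 0.05, -0.0, -0.65, 0.0])
```

View pics/c4.png

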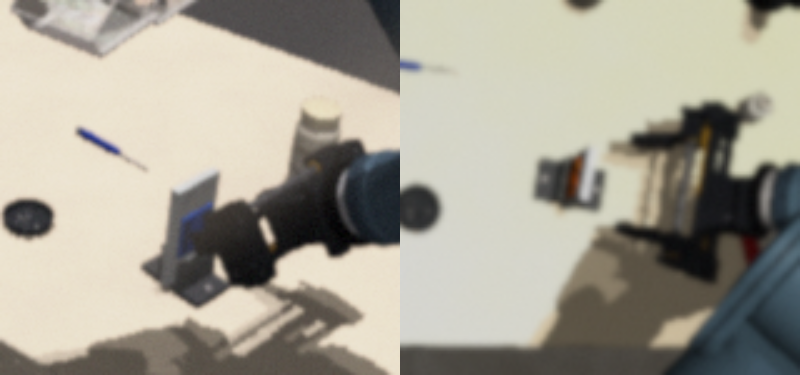

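The plate stands alone in the slot (top crop about (585,175)), and the gripper is clear on the right.

```bash
python3 -m creep '[[0.39,0,-0.43,0,-0.65,0],[0.39,0,-0.43,0,-0.65,0],[0.39,0,-0.43,0,-0.65,0],[0.39,0,-0.43,0,-0.65,0],[0.39,0,-0.43,0,-0.65,0],[0.39,0,-0.43,0,-0.65,0],[0.39,0,-0.43,0,-0.65,0],[0.39,0,-0.43,0,-0.65,0],[0.39,0,-0.43,0,-0.65,0],[0.39,0,-0.43,0,-0.65,0]]'
python3 -m creep '[[0.43,0,0.05,0,-0.65,0],[0.43,0,0.05,0,-0.65,0],[0.43,0,0.05,0,-0.65,0],[0.43,0,0.05,0,-0.65,0],[0.43,0,0.05,0,-0.65,0],[0.43,0,0.05,0,-0.65,0],[0.43,0,0.05,0,-0.65,0],[0.43,0,0.05,0,-0.65,0],[0.43,0,0.05,0,-0.65,0],[0.43,0,0.05,0,-0.65,0]]'
python3 -m creep '[[0,0,0,0,0,0],[0,0,0,0,0,0],[0,0,0,0,0,0]]'
python3 - <<'E'
from h import *
p,R,s=pose(); print(p-GO*R[:,2],s["opening"],s["joint_positions"])
q,_=read_camera("top"); H=hsv(q)
m=(H[...,1]<60)&(H[...,2]>150); k=np.zeros_like(m); k[236:275,400:440]=1
m2=(H[...,0]<16)&(H[...,1]>150)&(H[...,2]>100)
for st,ce,l in blobs(q,m&k,12):
    P=np.array([ray("top",u,v,.128)[:2] for v,u in np.argwhere(l)]); r=cv2.minAreaRect((P*1000).astype(np.float32)); print("white",st,P.mean(0),r)
for st,ce,l in blobs(q,m2&k,8): print("orange",st,ce,ray("top",*ce,.068))
R2=Rtool(-11,-52);print(plan(tcp([.484,-.086,.2],R2),R2))
P,_=read_camera("scene")
cv2.imwrite("pics/c5.png",np.hstack([cv2.resize(P[200:350,320:480],(400,375)),cv2.resize(q[200:320,360:488],(400,375))]))
E
```

```text
time: 13.25
position: [0.4609, -0.1893, 0.2416]
orientation: [0.001, 0.771, 0.636, -0.002]
wrist_force: [0.6, -0.1, -1.0]
opening: 0.0883
grasp_force: 0.0
time: 14.25
position: [0.478, -0.1002, 0.188]
orientation: [0.279, 0.692, 0.572, -0.34]
wrist_force: [0.1, 0.1, -0.6]
opening: 0.0882
grasp_force: 0.0
time: 14.55
position: [0.4778, -0.1031, 0.1902]
orientation: [0.278, 0.695, 0.571, -0.338]
wrist_force: [0.3, -0.5, 1.2]
opening: 0.0879
grasp_force: 0.0
[ 0.48069226 -0.08861648  0.20168455] 0.08793950476363437 [-0.96325837  0.81362788  0.8444531   1.95101894  0.29518358  0.99851486
 -0.59134326]
white [ 400  236   40   39 1268] [ 0.46659882 -0.17870746] ((464.20440673828125, -173.89431762695312), (131.35374450683594, 137.85525512695312), 0.4091204106807709)
(1, [0.14, 0.11, -0.06, -0.02, -0.01, -0.02])
```

View pics/c5.png

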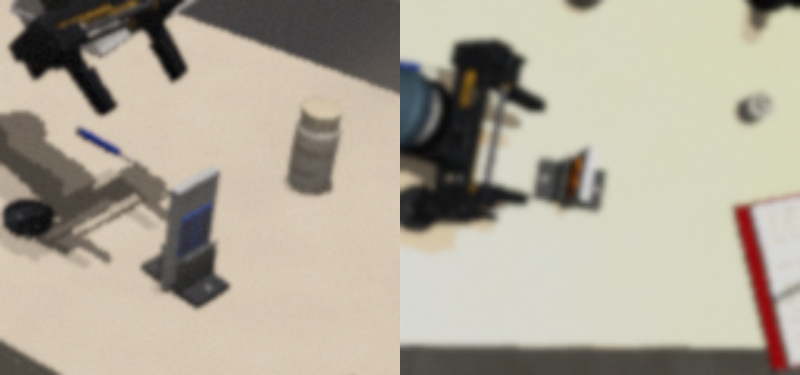

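The plate is upright in the slot with its white edge at about px (421,253). The gripper is up on the left, clear of everything. I'll measure the lean.

```bash
python3 - <<'E'
from h import *
c=calibration("top"); vv,uu=np.mgrid[0:480,0:640]; acc=[]
for _ in range(4):
    q,d=read_camera("top"); W=(np.stack([(uu-c["cx"])/c["fx"]*d,(vv-c["cy"])/c["fy"]*d,d],-1)-c["t"])@c["R"]; acc.append(np.where(W[...,2]>.3,np.nan,W[...,2]))
z=np.nanmedian(acc,0); k=np.zeros(z.shape,bool); k[240:270,405:432]=1
np.set_printoptions(linewidth=200); print((z[243:268,408:430]*1000).astype(int))
m=k&(z>.117)
P=np.array([ray("top",u,v,.128)[:2] for v,u in np.argwhere(m)]); print(P.mean(0),cv2.minAreaRect((P*1000).astype(np.float32)),len(P))
H=hsv(q); m2=k&(H[...,0]<18)&(H[...,1]>120)
for st,ce,l in blobs(q,m2,8): print("orange",st,ce,ray("top",*ce,.075))
print(proj("top",[.464,-.1757,.128]),proj("top",[.464,-.1757+.008,.075]))
E
```

```text
[[  1   1  -4   0   1  -2  -1   0  -2  -2   0   0  -2   0   4  -5   0  -1  -4   0  -1  -4]
 [  0  -4   0   1   0   0   1  -4  -3   2   1   0  -1   0   0   4  -1  -2   0  -4   0  -3]
 [ -1  -1  -2   3   1   0   2  -1  -3  -2   1   1   0  -2  -1   0  -3   1   0  -2   0   0]
 [ -4  -2   0   3  -2   0  -1   0  -1  -3  -2  -1   0   0   0   0   0   1  -1   0   0   0]
 [  3   1  -2  -2  -2  -1   0   0  -2   0   0 107 124 124 126 131   1   2  -2   0  -2  -3]
 [  0   1  -1   2   0  -2   2  -3   0   0  89 110 125 126 125  -4  -2   0   1  -3  -3   0]
 [ -3  -1  -3  -1   0  -3  -1  -1  48  67  90 108 129 132 125   0   0  -2  -2   0   0  -3]
 [  0   0  -3   0  -2  50  46  31  54  95  96 110 125 127 130   0  -1  -5  -2   0  -1  -3]
 [  5   8   9   8  32  44  44  53  78  93  99 121 128 129 127   0  -2   0   0  -4   1   1]
 [  5   6   5  14  38  47  42  57  82  94 102 122 125 129 127   0  -1  -1  -2   0  -1   1]
 [  6   6   7  20  33  46  43  62  86  90 108 127 126 126 127   0   0   0   0   2  -1   0]
 [  6   7   8  24  49  43  50  64  87  95 106 127 127 128  10   6   9   7  -2  -6   1   0]
 [  7   
[... 875 characters left out ...]
7   8   0   0   1  -1   2]
 [ -3   0   0   0  25  45  61  60  67  76  36  37   4   3   6   6  -2  -1   1   0   0  -4]
 [  0   1   0   8  21  25  30  38   2   2   7   5   9   9   6   7  -2  -1  -3  -3   0  -1]
 [  0   0   1   1   3   1  -1   2  -2   0  -1  -1   0  -1   6   4  -2  -5   0  -2   0  -1]]
[ 0.46366334 -0.17496104] ((463.9181823730469, -175.0614776611328), (11.30379581451416, 58.70204544067383), 78.51752471923828) 59
orange [414 250   4  13  32] [415.34375 255.875  ] [ 0.46669918 -0.16934355  0.075     ]
(np.float64(420.14672429147925), np.float64(254.94690331238525)) (np.float64(414.8970102566886), np.float64(256.62755334994665))<stdin>:5: RuntimeWarning: All-NaN slice encountered
```

```bash
python3 - <<'E'
from h import *
R2=Rtool(-11.2,-52); g=np.array([.4637,-.1753,.068]); a=(tcp(g-.09*R2[:,2],R2),R2)
print(g-.09*R2[:,2],plan(*a,5),plan(tcp(g,R2),R2,cur=a))
E
```

```text
[ 0.47747529 -0.10572971  0.12340953] (5, [0.4, -0.0, 0.5, 0.0, -0.0, 0.0]) (4, [0.0, 0.0, 0.9, 0.0, 0.0, 0.0])
```

```bash
python3 -m creep '[[0.4,0,0.5,0,0,0],[0.4,0,0.5,0,0,0],[0.4,0,0.5,0,0,0],[0.4,0,0.5,0,0,0],[0.4,0,0.5,0,0,0],[0,0,0,0,0,0],[0,0,0,0,0,0],[0,0,0,0,0,0]]'
python3 - <<'E'
from h import *
R2=Rtool(-11.2,-52); g=np.array([.4637,-.1753,.068]); print(plan(tcp(g,R2),R2,5))
E
```

```text
time: 15.65
position: [0.4751, -0.12, 0.1117]
orientation: [0.279, 0.694, 0.571, -0.339]
wrist_force: [0.0, -0.4, -0.3]
opening: 0.088
grasp_force: 0.0
(5, [-0.0, -0.0, 0.72, 0.0, 0.0, 0.0])
```

```bash
python3 -m creep '[[0,0,0.72,0,0,0],[0,0,0.72,0,0,0],[0,0,0.72,0,0,0],[0,0,0.72,0,0,0],[0,0,0.72,0,0,0],[0,0,0,0,0,0],[0,0,0,0,0,0],[0,0,0,0,0,0]]'
python3 - <<'E'
from h import *
R2=Rtool(-11.2,-52); g=np.array([.4637,-.1753,.068]); print(plan(tcp(g,R2),R2,1),state()["wrist_force"])
E
python3 -m creep '[[0,0,0,0,0,0],[0,0,0,0,0,0],[0,0,0,0,0,0],[0,0,0,0,0,0],[0,0,0,0,0,0]]' 0.5 4
python3 -m creep '[[0,0,0,0,0,0],[0,0,0,0,0,0],[0,0,0,0,0,0]]' 0.5 35
python3 - <<'E'
from h import *
p,R,s=pose(); print(p-GO*R[:,2],s["opening"],s["wrist_force"],np.degrees(np.arctan2(R[1,1],R[0,1])),R.T@[0,0,1])
E
```

```text
time: 16.45
position: [0.462, -0.1887, 0.0564]
orientation: [0.279, 0.694, 0.572, -0.338]
wrist_force: [0.5, 0.2, -0.1]
opening: 0.0884
grasp_force: 0.0
(1, [-0.03, -0.04, 0.04, 0.02, -0.0, 0.02]) [ 0.48566736  0.23867002 -0.0853472 ]
time: 16.95
position: [0.4611, -0.1896, 0.056]
orientation: [0.279, 0.694, 0.571, -0.339]
wrist_force: [0.6, -0.1, 1.0]
opening: 0.06
grasp_force: 4.0
time: 17.25
position: [0.4611, -0.1897, 0.056]
orientation: [0.279, 0.694, 0.571, -0.339]
wrist_force: [0.1, 0.7, 1.4]
opening: 0.0594
grasp_force: 35.0
[ 0.46397274 -0.17521759  0.06750893] 0.05940556223701777 [0.1279176  0.71798352 1.43988851] -11.055318658855871 [-0.78838846 -0.00094975 -0.61517699]
```

```bash
python3 -m creep '[[-0.2,0,-0.155,0,0,0],[-0.4,0,-0.31,0,0,0],[-0.79,0,-0.615,0,0,0],[-0.79,0,-0.615,0,0,0],[-0.79,0,-0.615,0,0,0],[-0.79,0,-0.615,0,0,0],[-0.79,0,-0.615,0,0,0],[0,0,0,0,0,0]]'
python3 - <<'E'
from h import *
p,R,s=pose(); print(p-GO*R[:,2],s["opening"],s["wrist_force"])
R1=Rtool(-3,-7); g=[.462,.01,.21]; R2=Rtool(4.65,38); a=(tcp(g,R1),R1)
print(plan(*a,10),plan(tcp([.4616,.1998,.16],R2),R2,10,cur=a))
E
```

```text
time: 18.05
position: [0.4615, -0.1905, 0.2027]
orientation: [0.279, 0.695, 0.571, -0.337]
wrist_force: [0.8, 0.1, -0.7]
opening: 0.0594
grasp_force: 35.0
[ 0.46436154 -0.17603924  0.21425531] 0.05940605310296631 [ 0.81693414  0.12577915 -0.69676974]
(10, [0.71, -0.1, -0.38, -0.05, 0.56, -0.09]) (10, [0.77, 0.0, 0.38, 0.03, 0.56, -0.09])
```

```bash
python3 -m creep '[[0.71,-0.1,-0.38,-0.05,0.56,-0.09],[0.71,-0.1,-0.38,-0.05,0.56,-0.09],[0.71,-0.1,-0.38,-0.05,0.56,-0.09],[0.71,-0.1,-0.38,-0.05,0.56,-0.09],[0.71,-0.1,-0.38,-0.05,0.56,-0.09],[0.71,-0.1,-0.38,-0.05,0.56,-0.09],[0.71,-0.1,-0.38,-0.05,0.56,-0.09],[0.71,-0.1,-0.38,-0.05,0.56,-0.09],[0.71,-0.1,-0.38,-0.05,0.56,-0.09],[0.71,-0.1,-0.38,-0.05,0.56,-0.09]]'
python3 -m creep '[[0.77,0,0.38,0.03,0.56,-0.09],[0.77,0,0.38,0.03,0.56,-0.09],[0.77,0,0.38,0.03,0.56,-0.09],[0.77,0,0.38,0.03,0.56,-0.09],[0.77,0,0.38,0.03,0.56,-0.09],[0.77,0,0.38,0.03,0.56,-0.09],[0.77,0,0.38,0.03,0.56,-0.09],[0.77,0,0.38,0.03,0.56,-0.09],[0.77,0,0.38,0.03,0.56,-0.09],[0.77,0,0.38,0.03,0.56,-0.09]]'
python3 -m creep '[[0,0,0,0,0,0],[0,0,0,0,0,0],[0,0,0,0,0,0]]'
python3 - <<'E'
from h import *
p,R,s=pose(); print(p-GO*R[:,2],s["opening"],s["wrist_force"],s["joint_positions"])
R2=Rtool(4.65,38);print(plan(tcp([.4616,.1998,.16],R2),R2))
P,_=read_camera("scene"); q,_=read_camera("top"); cv2.imwrite("pics/top6.png",q); cv2.imwrite("pics/scene6.png",P)
cv2.imwrite("pics/c6.png",np.hstack([cv2.resize(P[150:300,200:360],(400,375)),cv2.resize(q[200:320,260:388],(400,375))]))
E
```

```text
time: 19.05
position: [0.4606, 0.008, 0.1876]
orientation: [0.041, 0.724, 0.687, -0.045]
wrist_force: [-1.0, 0.4, -2.3]
opening: 0.0594
grasp_force: 35.0
time: 20.05
position: [0.4591, 0.2111, 0.1394]
orientation: [-0.241, 0.644, 0.692, 0.217]
wrist_force: [-0.2, -0.6, -2.0]
opening: 0.0592
grasp_force: 35.0
time: 20.35
position: [0.4598, 0.2102, 0.1398]
orientation: [-0.24, 0.645, 0.693, 0.216]
wrist_force: [1.4, -0.2, -1.0]
opening: 0.0595
grasp_force: 35.0
[0.4607861  0.19883649 0.15462364] 0.059508478969338335 [ 1.42400718 -0.22591466 -0.95427142] [-0.12670484  0.52252305  0.01289068  2.09397827 -1.0173988   0.80886536
  0.78993512]
(1, [0.16, 0.04, -0.15, -0.03, 0.05, -0.07])
```

View pics/c6.png

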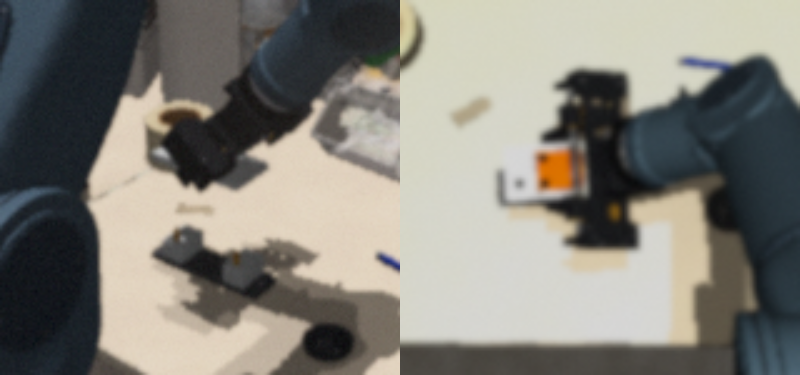

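Orange is up and the holes are on the robot's side, with the left hole at about top px (298,258.5). The fixture below shows both pins. Next I'll measure the plate's offset and tilt in the hand.

```bash
python3 - <<'E'
from h import *
c=calibration("top"); vv,uu=np.mgrid[0:480,0:640]; D=[];Q=[]
for _ in range(8):
    q,d=read_camera("top"); D.append(np.where(d>0,d,np.nan)); Q.append(q.astype(float))
d=np.nanmedian(D,0); q=np.mean(Q,0).astype(np.uint8)
W=(np.stack([(uu-c["cx"])/c["fx"]*d,(vv-c["cy"])/c["fy"]*d,d],-1)-c["t"])@c["R"]
p,R,s=pose(); g=p-GO*R[:,2]; print("grasp",g)
H=hsv(q); k=np.zeros(d.shape,bool); k[240:270,288:330]=1
z=W[...,2]
plate=k&(abs(z-.16)<.02)
w=plate&(H[...,1]<70)&(uu<304)
A=np.c_[W[w][:,:2]-g[:2],np.ones(w.sum())]; co=np.linalg.lstsq(A,z[w],rcond=None)[0]; print("white plane",co,w.sum(),"expect z",g[2]+.005)
o=k&(H[...,0]<18)&(H[...,1]>150)
o=max(blobs(q,o,20),key=lambda b:b[0][4]); print("pad",o[0],ray("top",*o[1],g[2]+.008))
A=np.c_[W[o[2]][:,:2]-g[:2],np.ones(o[2].sum())]; print("pad plane",np.linalg.lstsq(A,z[o[2]],rcond=None)[0])
# left end: sub-pixel edge by height crossing along rows
e=[]
for v in range(249,262):
    r=z[v,284:304]; i=np.where(r>.08)[0]
    if len(i): e.append((v,284+i[0]))
E=np.array([ray("top",u-.5,v,g[2]+.005)[:2] for v,u in e]); 
ax=np.array([-R[1,1],R[0,1]]);ax/=np.linalg.norm(ax)   # plate long axis (world left)
print("left end dist",np.round((E-g[:2])@ax*1000,1))
pp=np.array([ray("top",u,v,g[2]+.005)[:2] for v,u in np.argwhere(plate&(uu<306))]); r=cv2.minAreaRect((pp*1000).astype(np.float32)); print(r,np.degrees(np.arctan2(R[1,1],R[0,1])))
G=cv2.cvtColor(q,6); n=(np.add.outer((np.arange(253,264)),0)); sub=255-G[253:264,293:303].astype(float); sub-=np.median(sub); sub[sub<25]=0
ys,xs=np.mgrid[253:264,293:303]; hu,hv=(sub*xs).sum()/sub.sum(),(sub*ys).sum()/sub.sum(); h=ray("top",hu,hv,g[2]+.003)
lat=np.array([ax[1],-ax[0]]); print("hole",hu,hv,h,"along",(h[:2]-g[:2])@ax,"lat",(h[:2]-g[:2])@lat)
crop(q,285,240,45,32,8,"pics/c7.png")
E
```

```text
grasp [0.46073394 0.19961076 0.15474683]
white plane [ 0.01049431 -0.02847226  0.15838093] 177 expect z 0.15974682881679073
pad [304 249  11  11 116] [0.46049268 0.20414422 0.16274683]
pad plane [0.00483016 0.01518488 0.16058236]
left end dist [59.9 60.1 60.3 60.5 60.7 60.9 61.  61.2 58.1 58.3 58.5 58.7 58.9]
((464.0199890136719, 238.78878784179688), (74.45983123779297, 40.56687545776367), 0.8417194485664368) 4.3595132255146005
hole 295.6135135135135 259.0168918918919 [0.44366623 0.24995112 0.15774683] along 0.05149210527349286 lat -0.013191735205225997
```

View pics/c7.png

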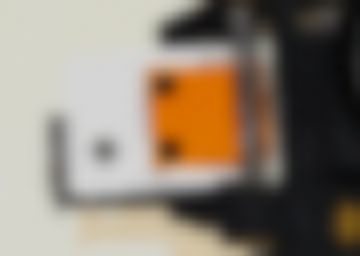

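The hole appears at crop (105,150), which is px (297.6,258.3). That gives about 45 mm along and 11 mm across from the grasp, so the plate sits centred in the hand. Going down to just above the pins.

```bash
python3 - <<'E'
from h import *
R2=Rtool(4.65,38);print(plan(tcp([.4616,.1998,.07],R2),R2,5))
E
```

```text
(5, [-0.41, 0.01, 0.54, -0.01, 0.01, -0.01])
```

```bash
python3 -m creep '[[-0.41,0.01,0.54,-0.01,0.01,-0.01],[-0.41,0.01,0.54,-0.01,0.01,-0.01],[-0.41,0.01,0.54,-0.01,0.01,-0.01],[-0.41,0.01,0.54,-0.01,0.01,-0.01],[-0.41,0.01,0.54,-0.01,0.01,-0.01],[0,0,0,0,0,0],[0,0,0,0,0,0],[0,0,0,0,0,0]]'
python3 - <<'E'
from h import *
p,R,s=pose(); print(p-GO*R[:,2],s["wrist_force"],s["wrist_torque"])
R2=Rtool(4.65,38);print(plan(tcp([.4616,.1998,.07],R2),R2,1),plan(tcp([.4616,.1998,.058],R2),R2,2))
P,_=read_camera("scene"); q,_=read_camera("top")
cv2.imwrite("pics/c8.png",np.hstack([cv2.resize(P[225:285,235:299],(400,375),interpolation=2),cv2.resize(q[235:283,280:331],(400,375),interpolation=2)]))
E
```

```text
time: 21.65
position: [0.4609, 0.2122, 0.056]
orientation: [-0.239, 0.642, 0.694, 0.223]
wrist_force: [-0.4, -0.5, -1.8]
opening: 0.0594
grasp_force: 35.0
[0.46178845 0.20069673 0.07066018] [-0.38136061 -0.54939037 -1.83286432] [-0.83251945  0.03444528 -0.01966053]
(1, [-0.05, -0.01, -0.0, 0.03, -0.02, -0.02]) (2, [-0.17, -0.01, 0.19, 0.01, -0.01, -0.01])
```

View pics/c8.png

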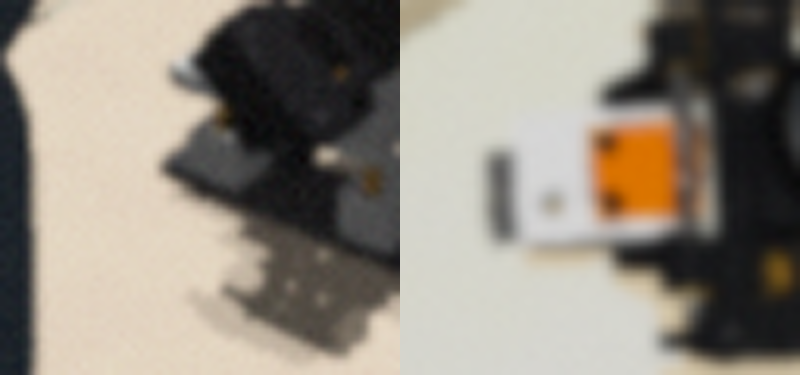

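Brass shows through the left hole (top crop about (552,203)), so it is lined up. Lowering slowly.

```bash
python3 -m creep '[[-0.17,-0.01,0.19,0.01,-0.01,-0.01],[-0.17,-0.01,0.19,0.01,-0.01,-0.01],[0,0,0,0,0,0],[0,0,0,0,0,0],[0,0,0,0,0,0]]'
python3 - <<'E'
from h import *
p,R,s=pose(); print(p-GO*R[:,2],s["wrist_force"],s["wrist_torque"])
R2=Rtool(4.65,38);print(plan(tcp([.4616,.1998,.05],R2),R2,3))
E
```

```text
time: 22.25
position: [0.46, 0.2113, 0.0425]
orientation: [-0.239, 0.641, 0.695, 0.221]
wrist_force: [-0.9, 0.8, -1.9]
opening: 0.0593
grasp_force: 35.0
[0.46089388 0.19980125 0.05718896] [-0.88280786  0.78057738 -1.8550712 ] [-0.77988632 -0.04587099  0.01728751]
(3, [-0.06, 0.01, 0.08, -0.0, -0.0, -0.0])
```

```bash
python3 -m creep '[[-0.06,0.01,0.08,0,0,0],[-0.06,0.01,0.08,0,0,0],[-0.06,0.01,0.08,0,0,0],[0,0,0,0,0,0],[0,0,0,0,0,0],[0,0,0,0,0,0]]'
python3 - <<'E'
from h import *
p,R,s=pose(); print(p-GO*R[:,2],s["wrist_force"],s["wrist_torque"])
R2=Rtool(4.65,38);print(plan(tcp([.4616,.1998,.044],R2),R2,3))
E
```

```text
time: 22.85
position: [0.4609, 0.2114, 0.035]
orientation: [-0.239, 0.641, 0.695, 0.221]
wrist_force: [0.4, 0.1, -2.3]
opening: 0.0593
grasp_force: 35.0
[0.46182438 0.19993436 0.04970577] [ 0.40267636  0.14287342 -2.28279628] [-0.8213238  -0.19502449 -0.07398335]
(3, [-0.05, -0.0, 0.06, 0.0, 0.0, -0.0])
```

```bash
python3 -m creep '[[-0.05,0,0.06,0,0,0],[-0.05,0,0.06,0,0,0],[-0.05,0,0.06,0,0,0],[0,0,0,0,0,0],[0,0,0,0,0,0],[0,0,0,0,0,0]]'
python3 - <<'E'
from h import *
p,R,s=pose(); print(p-GO*R[:,2],s["wrist_force"],s["wrist_torque"])
R2=Rtool(4.65,38);print(plan(tcp([.4616,.1998,.040],R2),R2,3))
E
```

```text
time: 23.45
position: [0.4609, 0.2113, 0.0291]
orientation: [-0.239, 0.641, 0.695, 0.221]
wrist_force: [2.5, 0.6, -2.0]
opening: 0.0594
grasp_force: 35.0
[0.46185947 0.19980725 0.04388269] [ 2.51949797  0.60768887 -1.96513948] [-0.74527951 -0.28916716 -0.14992006]
(3, [-0.03, -0.0, 0.04, 0.0, 0.0, -0.0])
```

```bash
python3 -m creep '[[-0.04,0.02,0.05,0,0,0],[-0.04,0,0.05,0,0,0],[-0.03,0,0.04,0,0,0],[0,0,0,0,0,0],[0,0,0,0,0,0],[0,0,0,0,0,0]]'
python3 - <<'E'
from h import *
p,R,s=pose(); print(p-GO*R[:,2],s["wrist_force"],s["wrist_torque"])
E
```

```text
time: 24.05
position: [0.461, 0.2114, 0.0261]
orientation: [-0.24, 0.64, 0.695, 0.222]
wrist_force: [-3.3, -6.7, 17.3]
opening: 0.0595
grasp_force: 35.0
[0.46191808 0.19984367 0.04084942] [-3.31739211 -6.68257757 17.31231209] [0.44184748 0.44535363 0.51555368]
```

```bash
python3 -m creep '[[0,0,0,0,0,0],[0,0,0,0,0,0],[0,0,0,0,0,0]]' 0.5 4
python3 - <<'E'
from h import *
p,R,s=pose(); print(p-GO*R[:,2],s["wrist_force"],s["wrist_torque"])
P,_=read_camera("scene"); q,_=read_camera("top")
cv2.imwrite("pics/c9.png",np.hstack([cv2.resize(P[225:285,235:299],(400,375),interpolation=2),cv2.resize(q[235:283,280:331],(400,375),interpolation=2)]))
E
```

```text
time: 24.35
position: [0.461, 0.2115, 0.0252]
orientation: [-0.24, 0.641, 0.695, 0.221]
wrist_force: [-2.0, -2.0, 6.3]
opening: 0.0598
grasp_force: 4.0
[0.46191244 0.19997393 0.03991912] [-1.99344622 -1.9610029   6.3316475 ] [-0.25925409  0.19621735  0.11187429]
```

View pics/c9.png

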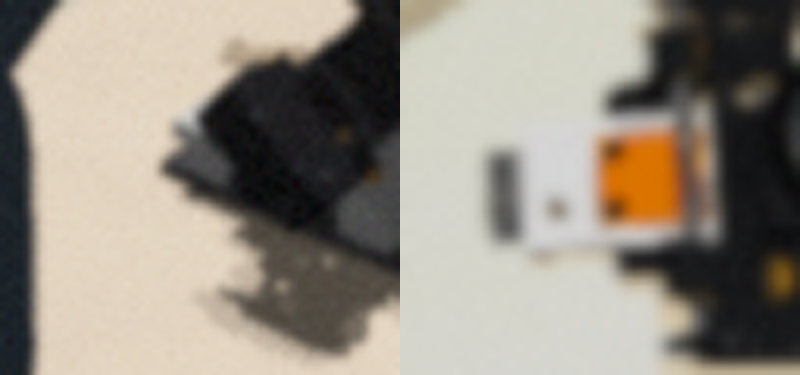

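The left end looks home, but the gripper hides the right end. I'll release, back off and look.

```bash
python3 -m creep '[[0,0,0,0,0,0],[0,0,0,0,0,0],[0,0,0,0,0,0],[0,0,0,0,0,0],[0,0,0,0,0,0]]' 1 4
python3 -m creep '[[0,0,-0.4,0,0,0],[0,0,-0.8,0,0,0],[0,0,-1,0,0,0],[0,0,-1,0,0,0],[0,0,-1,0,0,0],[0,0,-1,0,0,0],[0,0,-1,0,0,0],[0,0,-1,0,0,0],[0,0,0,0,0,0],[0,0,0,0,0,0]]'
python3 - <<'E'
from h import *
c=calibration("top"); vv,uu=np.mgrid[0:480,0:640]; D=[]
for _ in range(8):
    q,d=read_camera("top"); D.append(np.where(d>0,d,np.nan))
d=np.nanmedian(D,0); W=(np.stack([(uu-c["cx"])/c["fx"]*d,(vv-c["cy"])/c["fy"]*d,d],-1)-c["t"])@c["R"]
H=hsv(q);k=np.zeros(d.shape,bool); k[246:270,290:335]=1; z=W[...,2]
m=k&(z>.03)&(z<.08); P=np.array([ray("top",u,v,.044)[:2] for v,u in np.argwhere(m)]); print(P.mean(0),cv2.minAreaRect((P*1000).astype(np.float32)),len(P))
w=m&(H[...,1]<70); w=cv2.erode(w.astype(np.uint8),np.ones((3,3)))>0
A=np.c_[W[w][:,:2]-[.462,.2],np.ones(w.sum())]; print(np.linalg.lstsq(A,z[w],rcond=None)[0],w.sum())
for a in((290,300),(322,332)): mm=w&(uu>=a[0])&(uu<a[1]); print(a,z[mm].mean(),mm.sum())
S,_=read_camera("scene")
cv2.imwrite("pics/c10.png",np.hstack([cv2.resize(S[225:285,250:320],(438,375),interpolation=2),cv2.resize(q[238:278,286:342],(362,375),interpolation=2)]))
print(state()["wrist_force"],state()["position"])
E
```

```text
time: 24.95
position: [0.4611, 0.2113, 0.0246]
orientation: [-0.239, 0.641, 0.695, 0.221]
wrist_force: [0.3, -0.1, 0.3]
opening: 0.0875
grasp_force: 0.0
time: 25.95
position: [0.4702, 0.1008, 0.1667]
orientation: [-0.239, 0.641, 0.695, 0.221]
wrist_force: [-0.4, 0.8, -0.7]
opening: 0.0881
grasp_force: 0.0
[0.46224766 0.19983518] ((462.223876953125, 199.7713623046875), (60.678627014160156, 119.87957000732422), 4.688056468963623) 552
[0.02078468 0.00465877 0.04315155] 229
(290, 300) 0.04328748226908761 46
(322, 332) 0.042682100760837824 81
[0.04451939 0.31255553 0.7117215 ] [0.47004614 0.10107881 0.16622142]
```

View pics/c10.png

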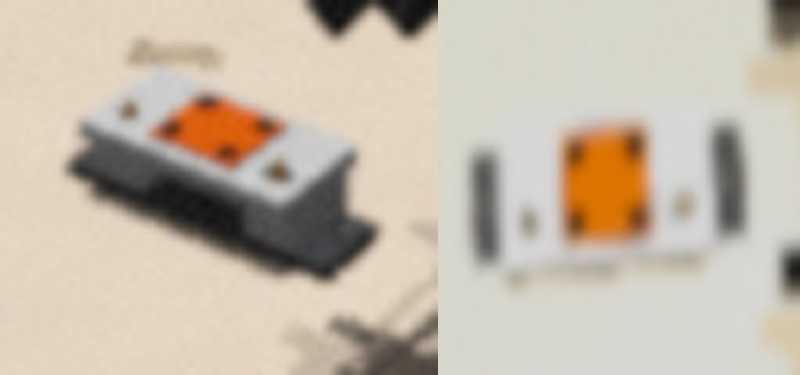

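The plate lies orange side up on both pins, level, with the gripper clear. Both ends read about 43 mm high. I'll compare against the first depth picture, then hand in.

```bash
python3 - <<'E'
from h import *
W=np.load("W.npy"); z=W[...,2]; vv,uu=np.mgrid[0:480,0:640]; p=cv2.imread("pics/top0.png")
k=np.zeros(z.shape,bool); k[246:270,290:335]=1
w=k&(z>.03)&(z<.08)&(hsv(p)[...,1]<70); w=cv2.erode(w.astype(np.uint8),np.ones((3,3)))>0
A=np.c_[W[w][:,:2]-[.462,.2],np.ones(w.sum())]; co=np.linalg.lstsq(A,z[w],rcond=None)[0]; print(co,w.sum())
if abs(co[2]-.04315)<.001 and abs(co[0]-.0208)<.03 and abs(co[1]-.0047)<.02: print("same",finish_job())
E
```

```text
[ 0.00701014 -0.00866551  0.04360905] 201
the job is handed in; nothing more can be done
same None
```

The plate is turned over and resting orange side up on both pins. It is released with the gripper clear, and I handed the job in at about 27 s. The depth check put both ends at about 43 mm, matching the starting height within 1 mm. I kept the arm clear of the dish, screwdriver and bottle, but did not re-measure them at the end.

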